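Right the fallen tin and hold the extraction gate at half

TASK

A solvent tin has fallen over on the bench: stand it upright again, cap up, in the gap in its row on the black rubber strip of the spill tray, setting it down rather than dropping it, and leave its neighbours and the other things on the bench as they are. Then draw off the fumes: pull the red grip of the self-closing extraction gate to the yellow half-open mark, at no time opening it wide (the full draught would lift the gold leaf), and finish while still holding the grip there with the fingers, as the spring shuts the gate when it is let go.

Things in the scene. Friction and masses are not known exactly. Their poses are not given: they have to be found in the camera images.
- tin_mid (a point): Centre of the blue oblong solvent tin, cap not counted. It measures 58 wide (its y), 40 thick (its x), 100 high (its z), black screw cap 24 across, 14 high on top; 0.2 to 0.4 kg. The point is on the middle axis 50 mm above the underside; z points from underside to cap. At the start it lies on a 58 x 100 face on the tray's floor, cap roughly away from the robot, underside at the row's middle line.
- tin: The same tin; this origin is the centre of its underside, same axes.
- tray: Fixed aluminium spill tray, 200 (x) x 440 (y), rim 14 high; floor's upper side 3 mm above the origin, which is the centre of the underside. Black rubber strip 75 wide along y, middle line at x = -50 mm (robot's side). On it four places at about y = -165, -55, 55, 165 mm (up to 6 mm off): three hold neighbours; the free one is where the tin's underside lies.
- amber_bottle: Standing amber glass bottle, 58 across, 135 high; origin at the centre of its underside, z up. Neighbour in the row.
- lacquer_can: Standing red round can, 62 across, 100 high; origin at the centre of its underside, z up. Neighbour in the row.
- wax_jar: Standing green glass jar with a brass lid, 64 across, 75 high; origin at the centre of its underside, z up. Neighbour in the row.
- extractor: Fixed extraction inlet with blast gate; origin on the table under the gate's middle. Duct and hose run along y, 70 mm high; inlet box 137 high, 66 to 115 mm to the -y side, facing the tray. Gate flanges 26 thick, 132 high; guide rails 19 wide, top at 130 mm, run to x = -193 mm. Spring tube on the flanges (x from -58 mm back, top 152 mm), its rod 143 mm high.
- gate_grip (a point): Centre of the red upright grip of the gate's blade: 26 (extractor x) x 24 (extractor y) x 46 high, 175 mm above the table, free on all sides above 152 mm. It moves with the blade along the extractor's -x (towards the robot) when opened; axes as the extractor's.
- gate (a joint): Opening of the gate in m: 0 shut, 0.04 half open, 0.08 fully open (stop). It is sprung shut: about 5 N to start, 11 N at half, 17 N fully open.
- half_mark (a point): Yellow band across the top of the guide rails (130 mm high), 125 mm from the gate's middle; at half travel the grip's stem and pointer stand over it. Fixed to the extractor.
- polish_tin: Bystander: round flat brass tin, 88 across, 34 high; origin at its underside.
- finial: Bystander: standing turned dark wooden finial, 56 across, 102 high; origin at its underside.
- brush: Bystander: brush lying on the bench to the right of the tray; about 0.2 m long.
Not all that is in view belongs to the job. Leave any turquoise look-alike of the tin alone. What is shaped like the wax_jar but purple is not meant.

How it is judged (in metres and radians):
On the way, in this order (a step that is already met when the one before it is completed fails the run):
1. the tin stands upright and let go in the gap of its row, the gate still shut (angle between tin_mid's own z axis and vertical below 0.12 rad and x of tin_mid in the frame of tray between -0.08 and -0.015 m and y of tin_mid in the frame of tray between -0.195 and 0.195 m and z of tin_mid in the frame of tray between 0.045 and 0.06 m and contact force between the fingers and tin below 0.1 N and horizontal distance between tin_mid and amber_bottle above 0.068 m and horizontal distance between tin_mid and lacquer_can above 0.068 m and horizontal distance between tin_mid and wax_jar above 0.068 m and linear speed of tin below 0.02 m/s and value of joint gate below 0.01 m), for 0.2 s.
2. the gate is held half open by the fingers (value of joint gate between 0.033 and 0.047 m and contact force between the fingers and extractor above 3 N), for 0.3 s.
At the end, for the whole second after the job is handed in: Gate still at 33 to 47 of 80 mm, fingers bearing on its grip over 3 N; tin released, still, upright within 7 degrees on the tray floor, its middle within 30 mm of the strip's middle line, 195 mm of the tray's middle and 68 mm or more from each neighbour's; neighbours within 20 mm of their start (all of step 2 and velocity of joint gate between -0.02 and 0.02 m/s and angle between tin_mid's own z axis and vertical below 0.12 rad and x of tin_mid in the frame of tray between -0.08 and -0.015 m and y of tin_mid in the frame of tray between -0.195 and 0.195 m and z of tin_mid in the frame of tray between 0.045 and 0.06 m and contact force between the fingers and tin below 0.1 N and horizontal distance between tin_mid and amber_bottle above 0.068 m and horizontal distance between tin_mid and lacquer_can above 0.068 m and horizontal distance between tin_mid and wax_jar above 0.068 m and linear speed of tin below 0.02 m/s and distance of each of amber_bottle, lacquer_can, wax_jar from where it was at the start of the episode below 0.02 m and angle between each of amber_bottle, lacquer_can, wax_jar's own z axis and vertical below 0.1 rad); the arm keeps its last pose, push and grip.
It fails at once if a neighbour of the tin is knocked over or shoved more than 25 mm (distance of any of amber_bottle, lacquer_can, wax_jar from where it was at the start of the episode above 0.025 m or angle between any of amber_bottle, lacquer_can, wax_jar's own z axis and vertical above 0.4 rad).
It fails at once if another thing on the bench is knocked over or shoved more than 25 mm (distance of any of brush, polish_tin, finial from where it was at the start of the episode above 0.025 m or angle between any of polish_tin, finial's own z axis and vertical above 0.4 rad).
It fails at once if the gate is opened wide (beyond 62 of 80 mm) (value of joint gate above 0.062 m).
It fails at once if the tin is dropped (linear speed of tin above 0.7 m/s and contact force between the fingers and tin below 0.1 N).
It also fails if it takes over 51 s, if anything falls off the work surface, if the arm or the gripper's body presses on something with over 40 N, if the wrist force passes 120 N, or if a joint passes its speed limit or range.

ROBOT

A 6-joint arm with a two-finger parallel gripper is mounted at the origin on the work surface. World frame = base frame: x ahead of the robot, y to its left, z up, the work surface at z = 0. Lengths are in mm, angles in degrees, forces in N, time in s.
With the tool pointing down it reaches from about 300 to 850 mm from the base axis. Payload 4.2 kg.
Tool frame: the origin (TCP) lies between the finger pads; the fingertips stand ahead of it and the grasp point (between the pads) lies 8 mm behind it (env.tip_reach is the x of the fingertips in the tool frame, in mm); x points along the fingers, y is the direction in which the jaws open and shut, and the axes are right-handed (so a half turn about x gives the same grasp; the last joint's range is limited). The gripper opens to 91 mm and grips with 3 to 60 N. Pads are 32 mm wide; open, the fingers measure 118 mm over their backs; the gripper's body (76 mm by 178 mm) begins 60 mm behind the grasp point.
Start: joints at [-68.297, 18.312, 89.639, -0, 72.044, -1.146], TCP at [223.284, -529.893, 224.976] pointing down, gripper open.
Joint ranges: [-177.97, 177.97], [-48.28, 115.42], [12.27, 149.76], [-77.06, 257.06], [2.81, 150.46], [-146.56, 146.56]. Speed limits (degrees/s): [147.25, 147.25, 180, 180, 180, 180].

INTERFACE

Orientations are given as [roll, pitch, yaw] about the fixed x, y, z axes, in that order (R = Rz(yaw) Ry(pitch) Rx(roll)).
In Python, from workcell import env, cams gives the robot as it stands.
- The arm moves only by the tool arm_command, never from a script. Its argument "deltas" is a list of rows, each a list of 3 entries, a list of its own where there are three numbers: the opening, from 0 (shut) to 1 (fully open), then the shift along the world's x, y, z in mm, then the turn about the world's z in rad. A call has 1 to 20 rows; each row is the pose to reach, as a shift and turn from the pose commanded when the call began; what a row does not reach only later rows make up. A row lasts 1/10 s, in which the tool goes at most 50 mm and 8.59 degrees, less where a joint would pass 70% of its speed; a pose out of reach is approached as far as the arm can. A call with a gripper value outside its range is refused whole. The fingers move at their own pace and stop on an object; "grip_force" is the grip in N (left out, the last holds). Time passes only in rows, so rows that repeat a pose let the fingers close. It gives the time, the measured TCP pose, the force and the opening at its end, in the units of the state.
- env.state(): the state, without advancing time (a new reading comes with each control period).
- cams.grab_frame(name): name is "scene" or "top" or "wrist"; returns a dict with "img" (384x512x3 uint8, red, green, blue), "K" (3x3 intrinsics, pixels), "rvec" (rotation vector, rad) and "tvec" (3), from world to camera coordinates, as OpenCV has them. Camera axes: x right, y down, z forward; pixel columns grow to the right and rows downward; lengths in mm; the calibration is good to about 2 mm. A picture is of the moment at which its call begins. There is no depth.
- env.job_done(): hands the job in, once; it reports no verdict.
Trained networks look in a picture, given as the dict that the camera call returned (one of the last four; its "shot" number tells which), for a name from the list of things; names that differ only in an ending like _2 or _b are one class to them, and where a whole thing is asked for, a point or a joint stands for the part that bears it (a point fixed in the world has none). Each returns a list of dicts, best first, with "conf" (0 to 1); they miss things now and then, are a little off and sometimes report something else, mostly with a low value. They report only what shows in the picture. A call takes as long as a camera call. They do not tell look-alikes from the thing itself.
- cams.silhouettes(picture, name): "region" (384x512 bool, what is visible of it) and "centre" ([column, row] in pixels, amid what is visible of it).
The state is a dict: "time_s": time; "qpos": joint angles; "qvel": joint speeds; "effort": joint torques, N m; "ee_pos": TCP position; "ee_rot": TCP orientation; "force": force on the tool from outside, world axes, zero at the start; "torque": the same for the moment, N m; "gripper_width": finger opening in mm.
Only numpy, scipy, OpenCV 4.12 (cv2) and the standard library are available. Lean on these libraries where they do the work, as an engineer would, in place of code of your own. Each camera call takes 0.05 s, during which the arm holds its last target.

## Working session

There is one attempt and no reset: what is moved stays moved. The work goes in short steps, Python scripts to look and compute and a tool call to move; the robot and the scene stay as the last step left them, time stands still between calls to the robot, and variables do not carry over. Pictures are saved under pics/ and viewed, and the job is handed in when it is done.

Besides the shell and the picture viewer there is one more tool, called after "Request:" by a JSON object that holds its "api" and its "payload", one argument or row to a line. arm_command: Moves the arm, as the interface text tells. Its arguments: {"type":"object","properties":{"deltas":{"type":"array","items":{"type":"array"}},"grip_force":{"type":"number"}},"required":["deltas"]}

```bash
ls; mkdir -p pics
python3 - <<'E'
from workcell import env, cams
import cv2
print(env.state(), env.tip_reach)
for n in ["scene","top","wrist"]:
    f=cams.grab_frame(n); cv2.imwrite(f"pics/a_{n}.png",f["img"][:,:,::-1]); print(n,f["K"].tolist(),f["rvec"],f["tvec"])
E
```

```text
pics
{'time_s': 0.0, 'qpos': array([-6.82967610e+01,  1.83518418e+01,  8.97079762e+01, -1.20853115e-03,
        7.20410875e+01, -1.14414252e+00]), 'qvel': array([ 0.03989696, -0.08099087, -0.00876149,  0.0694208 ,  0.09273441,
        0.08106047]), 'effort': array([-1.84327262e-03, -4.12468743e+01, -2.31974906e+01,  7.23234541e-02,
        4.54866921e-02, -1.40999095e-04]), 'ee_pos': array([ 223.09175139, -529.43224428,  224.10759177]), 'ee_rot': array([-90.49175512,  89.89908789, 112.35600004]), 'force': array([-0.19598547, -0.08794567,  0.37863963]), 'torque': array([-0.01394249,  0.0134776 ,  0.07824151]), 'gripper_width': 91.0221671878637} 11.0
scene [[353.72867270413605, 0.0, 252.0847877434951], [0.0, 353.72867270413605, 186.52585653930927], [0.0, 0.0, 1.0]] [ 1.22782431  2.05029155 -1.14624658] [ 239.53027658 -155.58622953 1730.99643733]
top [[380.0683883567577, 0.0, 250.13356555016492], [0.0, 380.0683883567577, 195.27737569345183], [0.0, 0.0, 1.0]] [ 2.19655009 -2.13881464  0.08195836] [  43.16351252  620.14831479 1327.06161249]
wrist [[299.6957234522673, 0.0, 253.0284515054217], [0.0, 299.6957234522673, 193.83580051094603], [0.0, 0.0, 1.0]] [-2.44727515  1.62437852  0.19972599] [-574.14281986  -28.15128325  389.86077284]
```

View pics/a_scene.png

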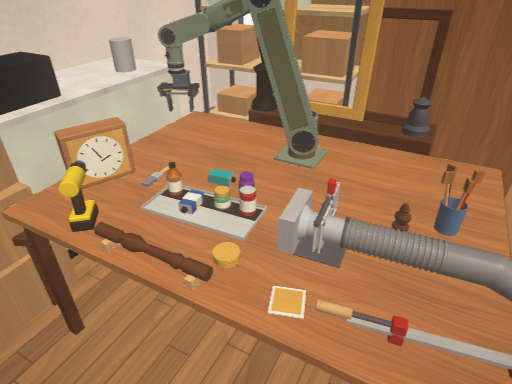

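View pics/a_top.png

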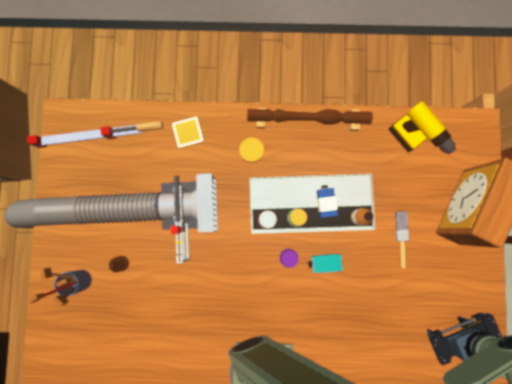

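View pics/a_wrist.png

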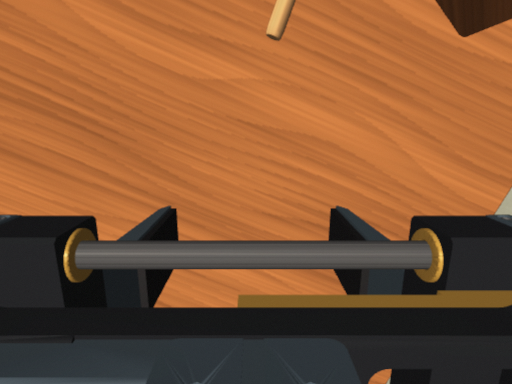

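The pictures show the blue tin lying in the tray at about (327,200) in the top view, between the wax jar (298,217) and the amber bottle (363,216). The red gate grip is at (176,230). The turquoise tin (327,263) and the purple jar (289,258) are decoys.

```bash
cat > h.py <<'E'
import numpy as np, cv2
from workcell import env, cams
def cam(f):
    R,_=cv2.Rodrigues(np.array(f["rvec"],float)); return f["K"],R,np.array(f["tvec"],float).ravel()
def onplane(f,uv,z):
    K,R,t=cam(f); d=R.T@np.linalg.solve(K,np.array([uv[0],uv[1],1.])); c=-R.T@t
    return c+d*(z-c[2])/d[2]
def proj(f,P):
    return cv2.projectPoints(np.atleast_2d(np.array(P,float)),np.array(f["rvec"],float),np.array(f["tvec"],float),f["K"],None)[0][:,0]
def tri(f1,u1,f2,u2):
    Ps=[]
    for f in(f1,f2):
        K,R,t=cam(f); Ps.append(K@np.c_[R,t])
    X=cv2.triangulatePoints(Ps[0],Ps[1],np.array(u1,float).reshape(2,1),np.array(u2,float).reshape(2,1)).ravel()
    return X[:3]/X[3]
E
python3 - <<'E'
from h import *
fs=cams.grab_frame("scene"); ft=cams.grab_frame("top")
hz={"tin":43,"tray":14,"amber_bottle":135,"lacquer_can":103,"wax_jar":78,"gate_grip":198,"extractor":0,"polish_tin":34,"finial":102,"brush":10}
for n,z in hz.items():
    for f,l in((ft,"top"),(fs,"scene")):
        for r in cams.silhouettes(f,n)[:3]:
            ys,xs=np.nonzero(r["region"])
            print(n,l,round(r["conf"],2),np.round(r["centre"],1),(xs.min(),xs.max(),ys.min(),ys.max()),len(xs),np.round(onplane(f,r["centre"],z)))
    a=cams.silhouettes(ft,n);b=cams.silhouettes(fs,n)
    if n=="tray" and a:
        m=a[0]["region"].astype(np.uint8); c=cv2.findContours(m,0,2)[0]; rr=cv2.minAreaRect(max(c,key=cv2.contourArea)); print(rr,[np.round(onplane(ft,p,14)) for p in cv2.boxPoints(rr)])
i=ft["img"][150:290,150:400]; cv2.imwrite("pics/b_top.png",cv2.resize(i,(750,420),interpolation=2)[:,:,::-1])
i=fs["img"][150:270,130:370]; cv2.imwrite("pics/b_sc.png",cv2.resize(i,(800,400),interpolation=2)[:,:,::-1])
E
```

```text
tin top 0.92 [326.7 203.8] (np.int64(318), np.int64(336), np.int64(186), np.int64(216)) 470 [ 594. -210.   43.]
tin top 0.9 [324.3 263.1] (np.int64(309), np.int64(341), np.int64(254), np.int64(272)) 552 [ 388. -204.   43.]
tin scene 0.94 [191.4 204. ] (np.int64(180), np.int64(204), np.int64(191), np.int64(213)) 408 [ 639. -180.   43.]
tin scene 0.75 [219.9 174.4] (np.int64(209), np.int64(235), np.int64(170), np.int64(185)) 338 [ 406. -206.   43.]
tray top 0.96 [308.8 201.2] (np.int64(250), np.int64(374), np.int64(174), np.int64(233)) 5437 [ 604. -151.   14.]
tray scene 0.59 [205.2 211.8] (np.int64(141), np.int64(266), np.int64(185), np.int64(240)) 2928 [ 624. -131.   14.]
((311.8686218261719, 203.5332794189453), (56.03459167480469, 124.06400299072266), 88.31531524658203) [array([685.,  66.,  14.]), array([ 710., -381.,   14.]), array([ 509., -387.,   14.]), array([484.,  54.,  14.])]
amber_bottle top 0.89 [361.8 215. ] (np.int64(351), np.int64(372), np.int64(208), np.int64(225)) 309 [ 554. -307.  135.]
amber_bottle scene 0.94 [172.  181.4] (np.int64(168), np.int64(182), np.int64(162)
[... 1652 characters left out ...]
43.  34.]
polish_tin scene 0.25 [193.8 199.4] (np.int64(179), np.int64(204), np.int64(190), np.int64(213)) 443 [ 600. -199.   34.]
finial top 0.61 [117.7 262.7] (np.int64(110), np.int64(128), np.int64(256), np.int64(272)) 254 [375. 494. 102.]
finial scene 0.69 [399.8 219.6] (np.int64(393), np.int64(411), np.int64(204), np.int64(230)) 347 [469. 515. 102.]
brush top 0.87 [403.  231.7] (np.int64(396), np.int64(408), np.int64(212), np.int64(267)) 507 [ 504. -488.   10.]
brush top 0.53 [326.4 202.5] (np.int64(317), np.int64(337), np.int64(185), np.int64(217)) 543 [ 601. -215.   10.]
brush scene 0.57 [153.9 177.9] (np.int64(141), np.int64(169), np.int64(165), np.int64(187)) 268 [ 517. -477.   10.]
```

View pics/b_top.png

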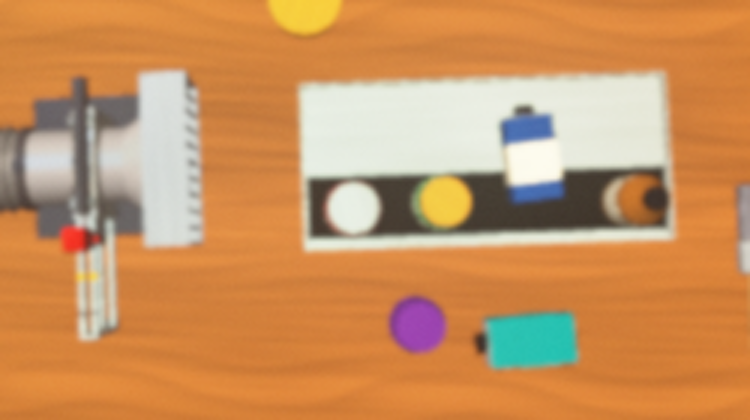

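View pics/b_sc.png

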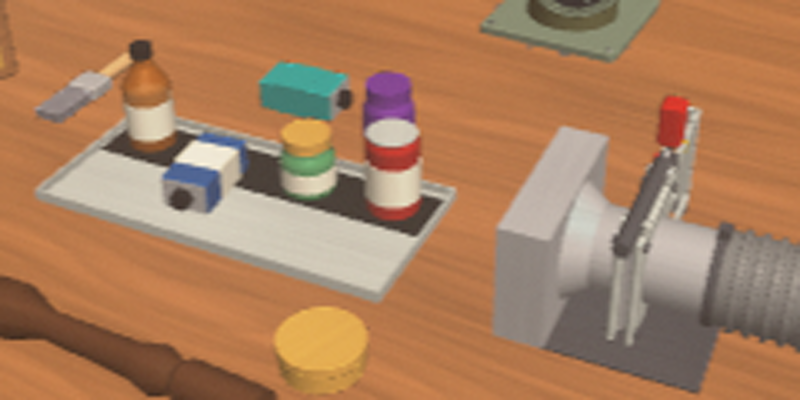

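Run:
```python
from h import *
from scipy.spatial.transform import Rotation as Ro
s=env.state(); R=Ro.from_euler("xyz",s["ee_rot"],degrees=True).as_matrix(); print(np.round(R,3))
f=cams.grab_frame("wrist");K,Rc,t=cam(f);c=-Rc.T@t;print("cam in tool",R.T@(c-s["ee_pos"]),"opt axis tool",R.T@Rc[2],"cam down in tool",R.T@Rc[1])
```

```text
[[ 0.     0.388 -0.922]
 [-0.    -0.922 -0.388]
 [-1.     0.    -0.   ]]
cam in tool [-159.24668303    0.67099292  -64.93618252] opt axis tool [ 0.97143925 -0.00184259  0.23728126] cam down in tool [-2.37281481e-01  1.00309774e-04  9.71440934e-01]
```

Request:
{"api": "arm_command", "payload": {
  "deltas": [
    [1, [40, 32, 5], -0.05],
    [1, [80, 65, 15], -0.1],
    [1, [120, 98, 25], -0.15],
    [1, [160, 131, 25], -0.2],
    [1, [200, 165, 25], -0.28],
    [1, [240, 200, 25], -0.28],
    [1, [280, 233, 25], -0.28],
    [1, [320, 266, 20], -0.28],
    [1, [360, 300, 15], -0.28],
    [1, [387, 322, 15], -0.28],
    [1, [387, 322, 15], -0.28],
    [1, [387, 322, 15], -0.28],
    [1, [387, 322, 15], -0.28]
  ],
  "grip_force": 10
}}

```text
time_s: 3.6
ee_pos: [609.5, -208.6, 239.9]
ee_rot: [23.2, 89.9, -150.0]
force: [-0.2, -1.1, 0.5]
gripper_width: 91.2
```

Run:
```python
from h import *
s=env.state(); print(s["time_s"],s["ee_pos"],s["ee_rot"])
f=cams.grab_frame("wrist"); cv2.imwrite("pics/c.png",f["img"][:,:,::-1])
for n in("tin","amber_bottle","wax_jar"):
  for r in cams.silhouettes(f,n):
    m=r["region"].astype(np.uint8); c=cv2.findContours(m,0,2)[0]; rr=cv2.minAreaRect(max(c,key=cv2.contourArea))
    print(n,r["conf"],r["centre"],[(np.round(p),np.round(onplane(f,p,43))) for p in cv2.boxPoints(rr)])
```

```text
3.6 [ 609.47770017 -208.56769444  239.93311087] [  23.18220422   89.93869089 -150.03641414]
tin 0.6 [226.2, 303.1] [(array([204., 298.], dtype=float32), array([ 437., -163.,   43.])), (array([237., 298.], dtype=float32), array([ 442., -207.,   43.])), (array([237., 306.], dtype=float32), array([ 430., -209.,   43.])), (array([204., 306.], dtype=float32), array([ 425., -164.,   43.]))]
tin 0.57 [254.6, 175.6] [(array([228., 132.], dtype=float32), array([ 658., -174.,   43.])), (array([277., 130.], dtype=float32), array([ 667., -231.,   43.])), (array([281., 222.], dtype=float32), array([ 556., -251.,   43.])), (array([232., 224.], dtype=float32), array([ 546., -190.,   43.]))]
amber_bottle 0.73 [323.8, 220.1] [(array([307., 231.], dtype=float32), array([ 548., -285.,   43.])), (array([328., 195.], dtype=float32), array([ 597., -303.,   43.])), (array([346., 206.], dtype=float32), array([ 586., -328.,   43.])), (array([325., 242.], dtype=float32), array([ 536., -310.,   43.]))]
wax_jar 0.7 [176.4, 204.6] [(array([132., 225.], dtype=float32), array([529., -65.,  43.])), (array([143., 178.], dtype=float32), array([591., -78.,  43.])), (array([202., 193.], dtype=float32), array([ 582., -150.,   43.])), (array([191., 240.], dtype=float32), array([ 519., -140.,   43.]))]
wax_jar 0.53 [165.1, 299.6] [(array([154., 286.], dtype=float32), array([447., -96.,  43.])), (array([172., 286.], dtype=float32), array([ 450., -120.,   43.])), (array([172., 308.], dtype=float32), array([ 417., -122.,   43.])), (array([154., 308.], dtype=float32), array([414., -98.,  43.]))]
```

View pics/c.png

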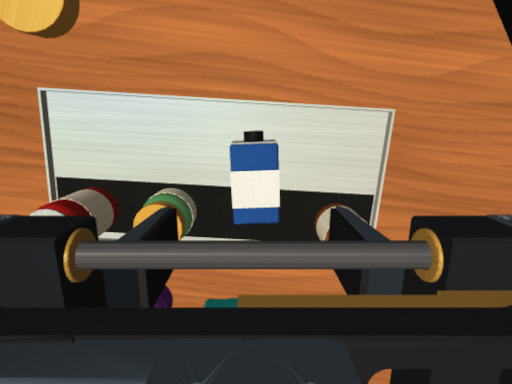

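Run:
```python
from h import *
f=cams.grab_frame("wrist"); img=f["img"]; cv2.imwrite("pics/d.png",cv2.resize(img[80:260,20:420],(800,360),interpolation=2)[:,:,::-1])
cv2.imwrite("pics/d2.png",cv2.resize(img[110:240,200:330],(600,600),interpolation=2)[:,:,::-1])
for p in [(231,143),(278,142),(280,221),(234,222)]: print(p,onplane(f,p,43.5))
for p in [(40,90),(394,110),]: print("tray",onplane(f,p,14))
```

```text
(231, 143) [ 645.65222064 -179.30479746   43.5       ]
(278, 142) [ 653.22251094 -233.98811184   43.5       ]
(280, 221) [ 556.77767085 -249.73516894   43.5       ]
(234, 222) [ 548.75480567 -192.70504319   43.5       ]
tray [679.87582306  60.85168737  14.        ]
tray [ 707.0223655  -374.05899463   14.        ]
```

View pics/d.png

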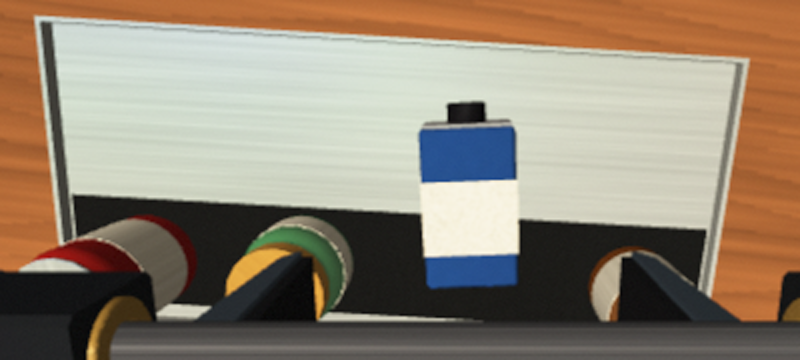

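View pics/d2.png

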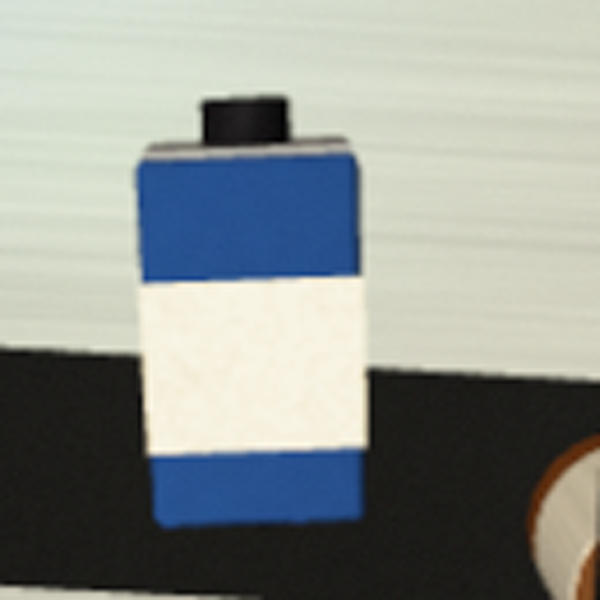

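Request:
{"api": "arm_command", "payload": {
  "deltas": [
    [1, [10, -1, -40], 0.026],
    [1, [20, -1, -80], 0.026],
    [1, [20, -1, -120], 0.026],
    [1, [20, -1, -160], 0.026],
    [1, [20, -1, -190], 0.026],
    [1, [20, -1, -205], 0.026],
    [1, [20, -1, -214], 0.026],
    [1, [20, -1, -222], 0.026],
    [1, [20, -1, -222], 0.026],
    [1, [20, -1, -222], 0.026]
  ]
}}

```text
time_s: 4.85
ee_pos: [631.1, -209.2, 19.3]
ee_rot: [150.5, 89.9, -21.3]
force: [0.4, -0.5, -0.2]
gripper_width: 91.2
```

Run:
```python
from h import *
f=cams.grab_frame("wrist"); cv2.imwrite("pics/e.png",f["img"][:,:,::-1])
f=cams.grab_frame("scene"); cv2.imwrite("pics/e2.png",cv2.resize(f["img"][130:250,110:310],(800,480),interpolation=2)[:,:,::-1])
```

```text
(no output)
```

View pics/e.png

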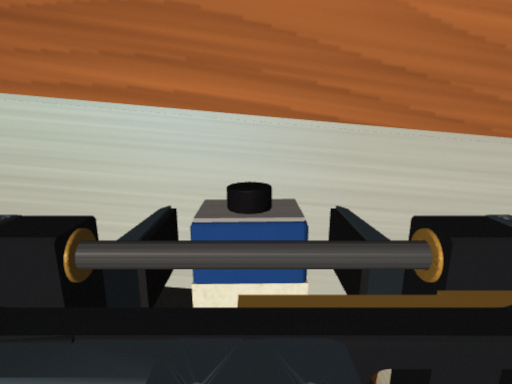

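View pics/e2.png

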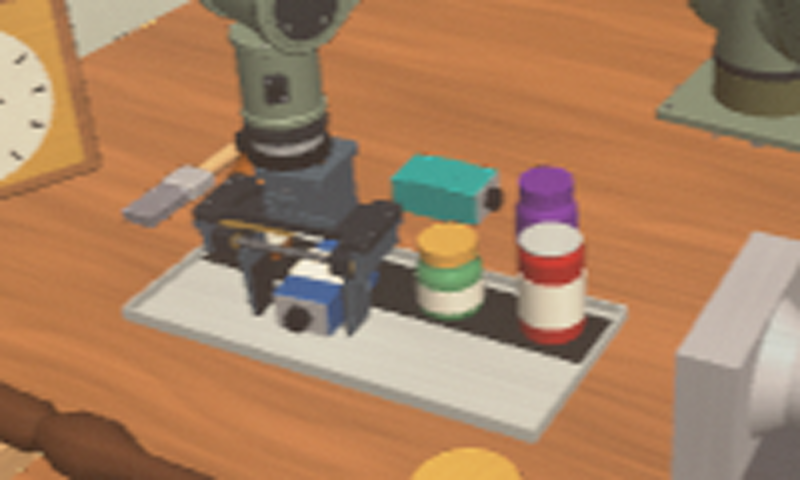

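Request:
{"api": "arm_command", "payload": {
  "deltas": [
    [1, [9, 1, 3], 0],
    [1, [9, 1, 3], 0],
    [0, [9, 1, 3], 0],
    [0, [9, 1, 3], 0],
    [0, [9, 1, 3], 0],
    [0, [9, 1, 3], 0],
    [0, [9, 1, 3], 0],
    [0, [9, 1, 3], 0],
    [0, [9, 1, 3], 0],
    [0, [9, 1, 3], 0]
  ],
  "grip_force": 4
}}

```text
time_s: 5.95
ee_pos: [639.2, -207.8, 20.9]
ee_rot: [-40.8, 90.0, 147.5]
force: [-0.4, 0.4, 0.1]
gripper_width: 58.5
```

Request:
{"api": "arm_command", "payload": {
  "deltas": [
    [0, [-1, 0, 6], 0],
    [0, [-4, -1, 12], 0],
    [0, [-9, -1, 22], 0],
    [0, [-15, -2, 31], 0],
    [0, [-23, -3, 40], 0],
    [0, [-23, -3, 40], 0]
  ]
}}

```text
time_s: 6.55
ee_pos: [615.8, -211.4, 63.1]
ee_rot: [140.8, 89.9, -30.9]
force: [1.2, -0.1, 0.2]
gripper_width: 57.9
```

```bash
cat > look.py <<'E'
from h import *
import sys
t=sys.argv[1]
f=cams.grab_frame("wrist"); w=f["img"]
f=cams.grab_frame("scene"); s=cv2.resize(f["img"][130:250,110:310],(500,300),interpolation=2)
w=cv2.resize(w,(400,300))[:, :]
cv2.imwrite(f"pics/{t}.png",cv2.hconcat([s[:, :400],w])[:,:,::-1])
E
python3 look.py f
```

```text
(no output)
```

View pics/f.png

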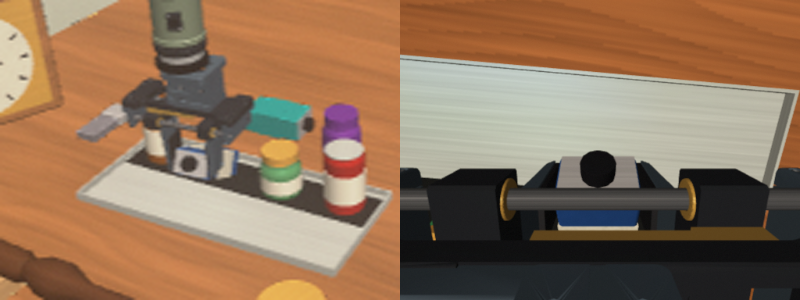

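Request:
{"api": "arm_command", "payload": {
  "deltas": [
    [0, [-9, -1, 8], 0],
    [0, [-18, -3, 15], 0],
    [0, [-29, -4, 20], 0],
    [0, [-40, -6, 24], 0],
    [0, [-40, -6, 24], 0]
  ]
}}

```text
time_s: 7.15
ee_pos: [574.4, -217.2, 85.6]
ee_rot: [-7.1, 89.9, -178.9]
force: [0.5, -0.4, -2.2]
gripper_width: 57.8
```

```bash
python3 look.py g
```

```text
(no output)
```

View pics/g.png

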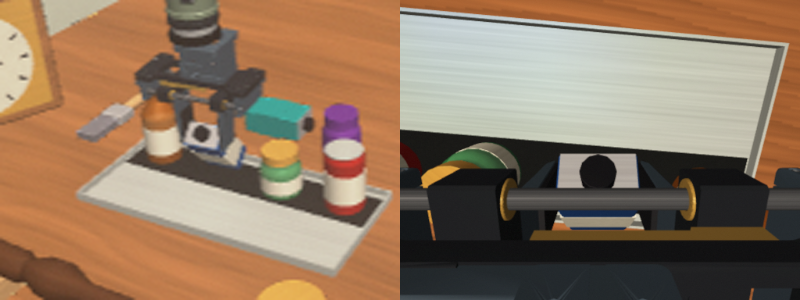

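Run:
```python
from h import *
f=cams.grab_frame("scene"); cv2.imwrite("pics/g2.png",cv2.resize(f["img"][140:225,145:245],(800,680),interpolation=2)[:600,:,::-1])
f=cams.grab_frame("wrist"); cv2.imwrite("pics/g3.png",cv2.resize(f["img"][180:310,160:350],(798,546),interpolation=2)[:,:,::-1])
```

```text
(no output)
```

View pics/g2.png

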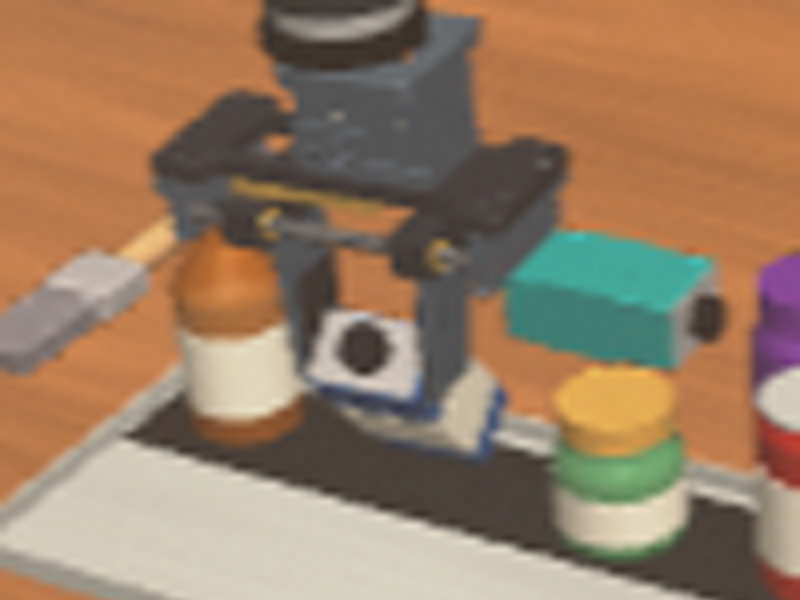

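View pics/g3.png

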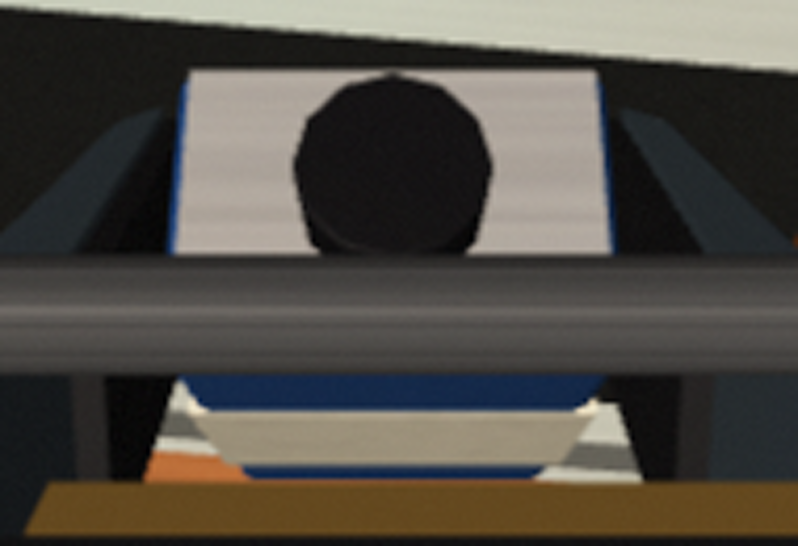

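Request:
{"api": "arm_command", "payload": {
  "deltas": [
    [0, [0, 0, 0], 0],
    [0, [5, 0, 0], 0],
    [0, [-8, -1, 0], 0],
    [0, [-8, -1, -6], 0],
    [0, [-10, -1, -10], 0],
    [0, [-18, -3, -5], 0],
    [0, [-26, -4, -2], 0],
    [0, [-34, -5, 0], 0],
    [0, [-42, -6, 0], 0],
    [0, [-48, -7, -1], 0],
    [0, [-48, -7, -1], 0]
  ],
  "grip_force": 3
}}

```text
time_s: 8.45
ee_pos: [527.7, -224.1, 84.4]
ee_rot: [142.7, 90.0, -29.0]
force: [0.7, -0.6, -0.4]
gripper_width: 58.2
```

```bash
cat > look2.py <<'E'
from h import *
import sys
t=sys.argv[1]
f=cams.grab_frame("scene"); a=cv2.resize(f["img"][145:225,145:245],(500,400),interpolation=2)
f=cams.grab_frame("wrist"); b=cv2.resize(f["img"][180:310,200:300],(300,400),interpolation=2)
cv2.imwrite(f"pics/{t}.png",cv2.hconcat([a,b])[:,:,::-1]); print(env.state()["force"],env.state()["ee_pos"])
E
python3 look2.py h
```

```text
[0.18934214 0.6579132  0.69686841] [ 528.26764939 -224.01972048   84.14472748]
```

View pics/h.png

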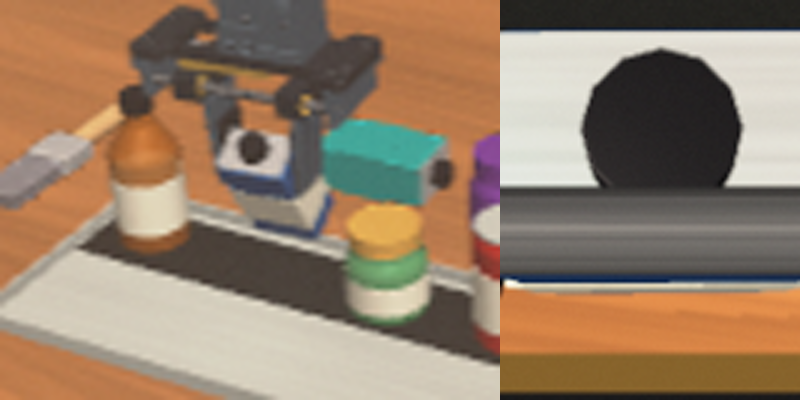

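Request:
{"api": "arm_command", "payload": {
  "deltas": [
    [0, [0, 0, 0], 0],
    [0, [0, 0, 0], 0],
    [0, [3, 0, 8], 0],
    [0, [10, 1, 16], 0],
    [0, [25, 4, 18], 0],
    [0, [40, 6, 18], 0],
    [0, [55, 8, 18], 0],
    [0, [65, 9, 18], 0],
    [0, [65, 9, 18], 0]
  ],
  "grip_force": 5
}}

```text
time_s: 9.45
ee_pos: [594.9, -214.7, 102.1]
ee_rot: [154.3, 89.9, -17.3]
force: [0.2, -0.7, -2.3]
gripper_width: 58.1
```

```bash
python3 look2.py i
```

```text
[-0.54982348 -0.75122698 -2.26272574] [ 592.92197686 -214.73684382  101.82525667]
```

View pics/i.png

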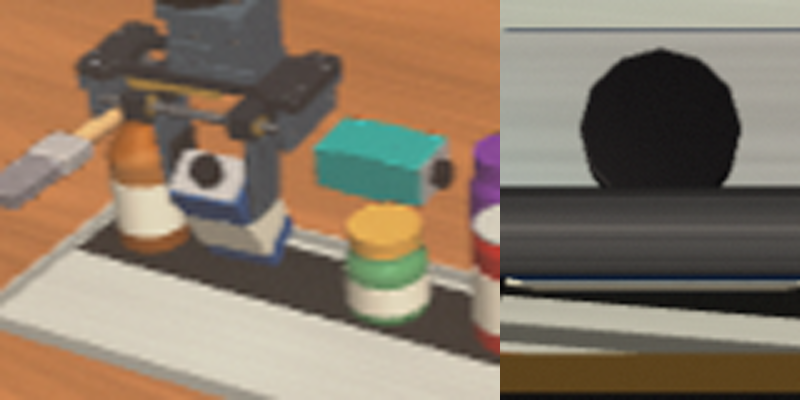

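Request:
{"api": "arm_command", "payload": {
  "deltas": [
    [0, [0, 0, -9], 0],
    [0, [0, 0, -15], 0],
    [0, [0, 0, -19], 0],
    [0, [-6, -1, -19], 0],
    [0, [-12, -2, -18], 0],
    [0, [-18, -3, -18], 0],
    [0, [-24, -4, -18], 0],
    [0, [-30, -4, -19], 0],
    [0, [-36, -5, -19], 0],
    [0, [-42, -6, -20], 0],
    [0, [-42, -6, -20], 0]
  ],
  "grip_force": 3
}}

```text
time_s: 10.65
ee_pos: [550.2, -220.9, 81.9]
ee_rot: [-21.6, 89.9, 166.7]
force: [-0.3, 1.3, -1.8]
gripper_width: 57.9
```

```bash
python3 look2.py j
```

```text
[-0.44513162 -1.05398455 -2.38188692] [ 551.34354189 -220.97845284   82.03694299]
```

View pics/j.png

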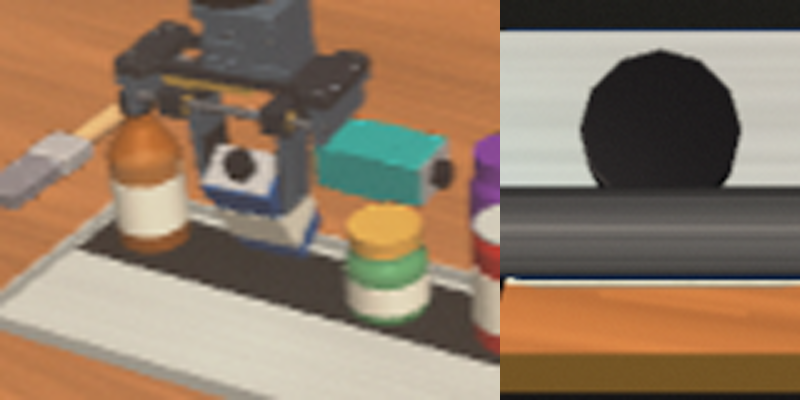

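Request:
{"api": "arm_command", "payload": {
  "deltas": [
    [0, [10, 1, 3], 0],
    [0, [25, 3, 3], 0],
    [0, [38, 5, 2], 0],
    [0, [40, 6, -2], 0],
    [0, [40, 6, -5], 0],
    [0, [40, 6, -5], 0]
  ]
}}

```text
time_s: 11.35
ee_pos: [591.3, -214.8, 76.8]
ee_rot: [16.3, 90.0, -155.4]
force: [-0.5, 0.2, -0.5]
gripper_width: 57.9
```

Request:
{"api": "arm_command", "payload": {
  "deltas": [
    [0, [0, 0, -3], 0],
    [0, [0, 0, -3], 0]
  ]
}}

```text
time_s: 11.55
ee_pos: [591.3, -214.8, 74.3]
ee_rot: [178.2, 90.0, 6.5]
force: [0.1, 1.1, 1.8]
gripper_width: 58.3
```

Request:
{"api": "arm_command", "payload": {
  "deltas": [
    [0, [-6, -1, 1], 0],
    [0, [-12, -2, 2], 0],
    [0, [-18, -3, 3], 0],
    [0, [-24, -4, 3], 0],
    [0, [-30, -4, 3], 0],
    [0, [-30, -4, 3], 0]
  ]
}}

```text
time_s: 12.15
ee_pos: [559.9, -218.9, 76.7]
ee_rot: [-20.7, 89.9, 167.6]
force: [-0.4, -0.7, -3.2]
gripper_width: 58.0
```

```bash
python3 look2.py k
```

```text
[-0.14063522 -0.08516515 -2.04468651] [ 561.1650415  -218.98462141   76.95810083]
```

View pics/k.png

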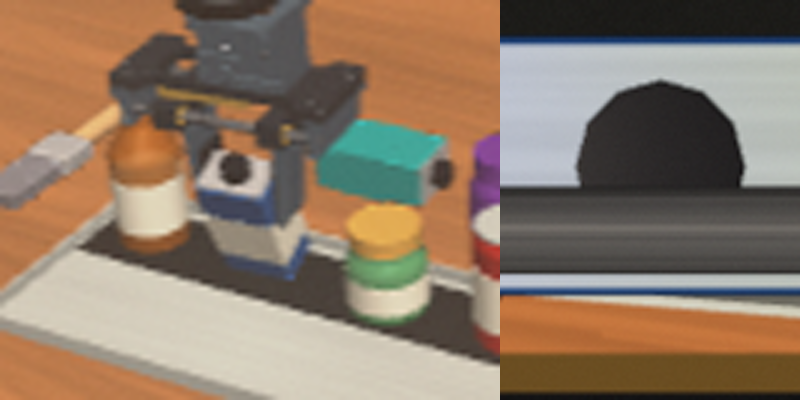

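Request:
{"api": "arm_command", "payload": {
  "deltas": [
    [0, [-3, 0, -2], 0],
    [0, [-6, -1, -4], 0],
    [0, [-9, -1, -5], 0],
    [0, [-12, -2, -5], 0],
    [0, [-12, -2, -5], 0]
  ]
}}

```text
time_s: 12.75
ee_pos: [548.5, -220.8, 71.9]
ee_rot: [-18.2, 89.9, 170.1]
force: [-0.9, 0.9, 1.0]
gripper_width: 57.9
```

```bash
python3 look2.py l
```

```text
[-1.55043084  0.48528054  1.9870129 ] [ 548.66966793 -220.85402852   71.91042023]
```

View pics/l.png

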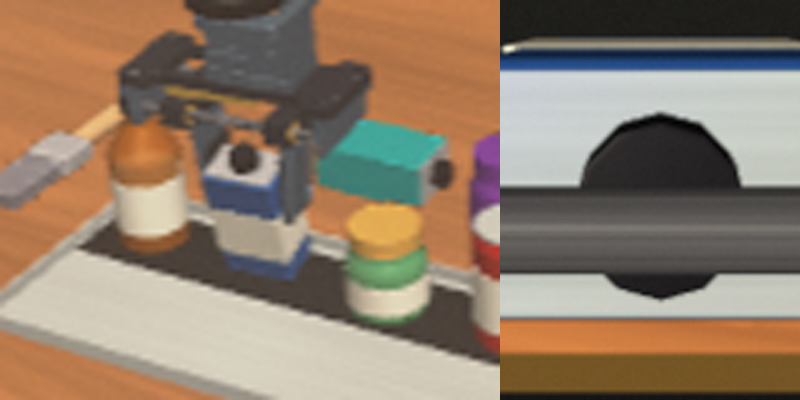

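Request:
{"api": "arm_command", "payload": {
  "deltas": [
    [0, [0, 0, -2], 0],
    [0, [0, 0, -3], 0],
    [0, [0, 0, -2], 0],
    [0.8, [0, 0, -2], 0],
    [0.8, [0, 0, -2], 0],
    [0.8, [0, 0, -2], 0],
    [0.8, [0, 0, -2], 0],
    [0.8, [0, 0, -2], 0]
  ]
}}

```text
time_s: 13.65
ee_pos: [549.3, -221.0, 69.9]
ee_rot: [94.8, 90.0, -76.9]
force: [-0.4, -0.3, 0.8]
gripper_width: 72.9
```

```bash
python3 look2.py m
python3 - <<'E'
from h import *
f=cams.grab_frame("top"); cv2.imwrite("pics/m2.png",cv2.resize(f["img"][150:290,150:400],(750,420),interpolation=2)[:,:,::-1])
E
```

```text
[0.14259424 0.15488326 0.14686913] [ 549.30915587 -220.91976246   69.99371007]
```

View pics/m.png

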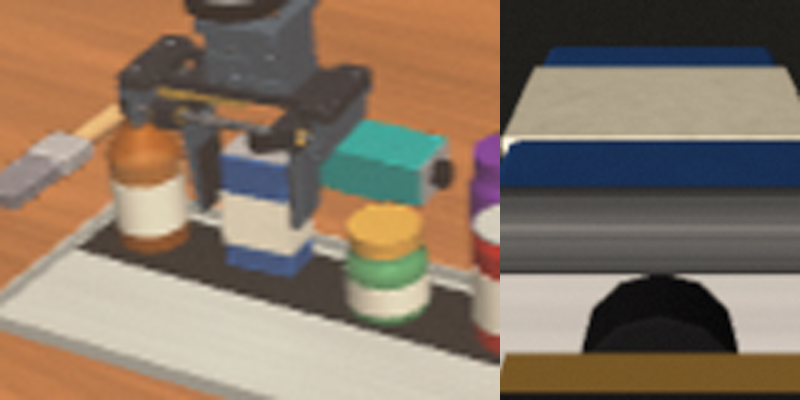

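View pics/m2.png

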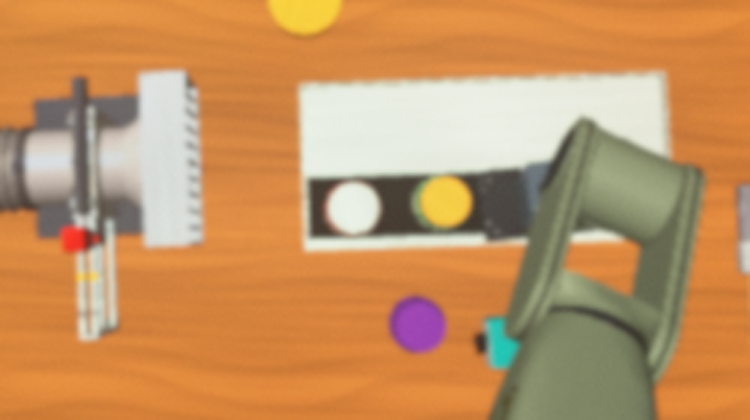

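Request:
{"api": "arm_command", "payload": {
  "deltas": [
    [0.85, [0, 0, 10], 0],
    [0.85, [0, 0, 30], 0],
    [0.85, [0, 0, 60], 0],
    [0.85, [0, 0, 100], 0],
    [0.85, [0, 0, 140], 0],
    [0.85, [0, 0, 170], 0],
    [0.85, [0, 0, 170], 0],
    [0.85, [0, 0, 170], 0]
  ]
}}

```text
time_s: 14.6
ee_pos: [549.3, -220.9, 241.1]
ee_rot: [145.8, 89.9, -25.9]
force: [-0.8, 0.2, -0.9]
gripper_width: 77.6
```

Run:
```python
from h import *
f=cams.grab_frame("scene"); a=cv2.resize(f["img"][145:225,145:245],(500,400),interpolation=2); b=cv2.resize(cams.grab_frame("wrist")["img"],(512,384))[100:,100:400]; b=cv2.resize(b,(300,284)); 
o=np.zeros((400,800,3),np.uint8);o[:,:500]=a;o[:284,500:]=b; cv2.imwrite("pics/n.png",o[:,:,::-1])
a=cams.silhouettes(f,"tin")
for r in a: 
  ys,xs=np.nonzero(r["region"]);print(r["conf"],r["centre"],xs.min(),xs.max(),ys.min(),ys.max())
```

```text
0.79 [221.0, 176.1] 208 235 169 185
0.67 [198.9, 186.3] 188 207 172 200
```

View pics/n.png

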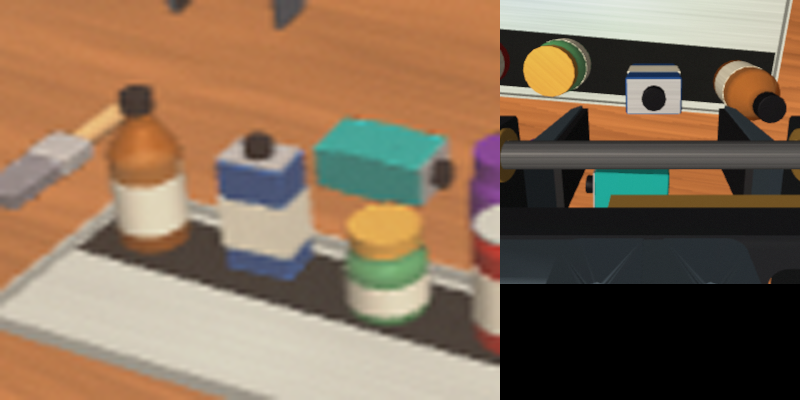

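Run:
```python
from h import *
f=cams.grab_frame("wrist")
P=[onplane(f,p,103) for p in [(227,179),(281,177),(281,212),(227,214)]]; 
c=np.mean(P,0); print(np.round(P),c)
th=np.radians(3.6); T=np.array([593.7,-162.8]); d=c[:2]-T; print("tray",np.cos(th)*d[0]+np.sin(th)*d[1],-np.sin(th)*d[0]+np.cos(th)*d[1])
g=np.ascontiguousarray(f["img"][:,:,::-1])
fs=cams.grab_frame("scene"); gs=np.ascontiguousarray(fs["img"][:,:,::-1])
y=np.radians(8.4)
ex=np.array([np.cos(y),np.sin(y),0]);ey=np.array([-ex[1],ex[0],0])
o=[]
for F,G,(r0,r1,c0,c1) in((f,g,(130,240,190,310)),(fs,gs,(160,215,170,225))):
    G=cv2.resize(G[r0:r1,c0:c1],None,fx=(400/(c1-c0)),fy=400/(c1-c0),interpolation=2);k=400/(c1-c0)
    for z in(3,103):
        q=[np.array([c[0],c[1],z])+a*20*ex+b*29*ey for a,b in((1,1),(1,-1),(-1,-1),(-1,1))]
        q=(proj(F,q)+.5-[c0,r0])*k; cv2.polylines(G,[np.int32(q)],1,(0,255,255) if z>5 else (0,255,0),1)
    o.append(cv2.resize(G,(400,400)) if G.shape[0]!=G.shape[1] else G)
cv2.imwrite("pics/o.png",cv2.hconcat([cv2.resize(x,(400,400)) for x in o]))
```

```text
[[ 553. -194.  103.]
 [ 562. -247.  103.]
 [ 526. -253.  103.]
 [ 516. -198.  103.]] [ 539.39676785 -223.11333038  103.        ]
tray -57.9831824768712 -56.784587636937964
```

View pics/o.png

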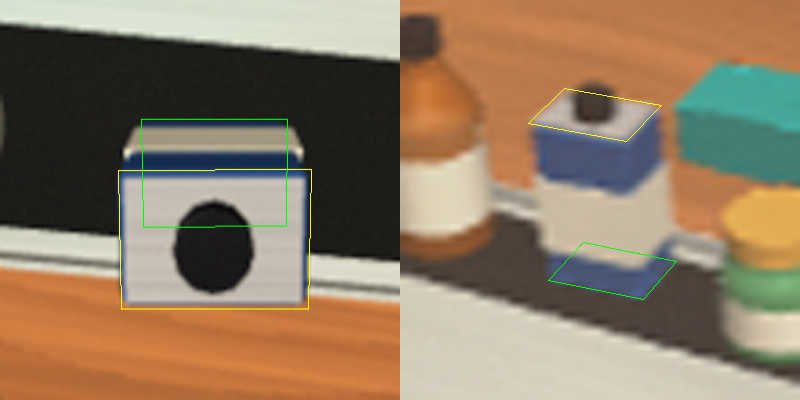

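The tin is standing in the gap and has been let go, at tray coordinates of about (-58, -57). Next I'm moving to the gate.

Request:
{"api": "arm_command", "payload": {
  "deltas": [
    [1, [0, 20, 40], 0],
    [1, [0, 60, 60], 0],
    [1, [-5, 100, 60], -0.03],
    [1, [-10, 150, 60], -0.05],
    [1, [-20, 200, 60], -0.08],
    [1, [-30, 250, 60], -0.11],
    [1, [-40, 300, 60], -0.11],
    [1, [-50, 350, 60], -0.11],
    [1, [-60, 400, 60], -0.11],
    [1, [-70, 450, 60], -0.11],
    [1, [-80, 490, 60], -0.11],
    [1, [-80, 495, 60], -0.11],
    [1, [-80, 495, 60], -0.11],
    [1, [-80, 495, 60], -0.11]
  ]
}}

```text
time_s: 16.25
ee_pos: [469.4, 273.1, 299.4]
ee_rot: [59.7, 89.9, -118.3]
force: [0.1, 0.6, 1.1]
gripper_width: 91.3
```

Run:
```python
from h import *
f=cams.grab_frame("wrist"); cv2.imwrite("pics/p.png",f["img"][:,:,::-1])
ft=cams.grab_frame("top"); fs=cams.grab_frame("scene")
for n,F in(("w",f),("t",ft),("s",fs)):
    h=cv2.cvtColor(F["img"],cv2.COLOR_RGB2HSV); m=((h[...,0]<6)|(h[...,0]>174))&(h[...,1]>190)&(h[...,2]>80)
    k,l,st,ce=cv2.connectedComponentsWithStats(m.astype(np.uint8))
    for i in range(1,k):
        if st[i,4]>15: print(n,st[i],ce[i],onplane(F,ce[i],186))
cv2.imwrite("pics/p2.png",cv2.resize(ft["img"][150:290,150:400],(750,420),interpolation=2)[:,:,::-1])
```

```text
w [447 104  43  51 773] [460.89003881 127.47089263] [534.75731263  89.69896689 186.        ]
w [419 108  20  35 145] [424.42068966 124.8       ] [535.96278057 122.47008878 186.        ]
w [220 155  29  32 816] [233.54411765 170.47794118] [489.32739565 290.84179355 186.        ]
t [101 127  10   9  66] [105.86363636 130.87878788] [800.37131319 526.74551829 186.        ]
t [ 27 136  12   9  95] [ 32.57894737 139.78947368] [765.55761917 762.03296137 186.        ]
s [329 179   7  12  39] [332.35897436 182.51282051] [486.60511718 292.18331867 186.        ]
s [394 316  13  14 127] [400.14173228 322.37795276] [939.11955942 574.40391702 186.        ]
```

View pics/p.png

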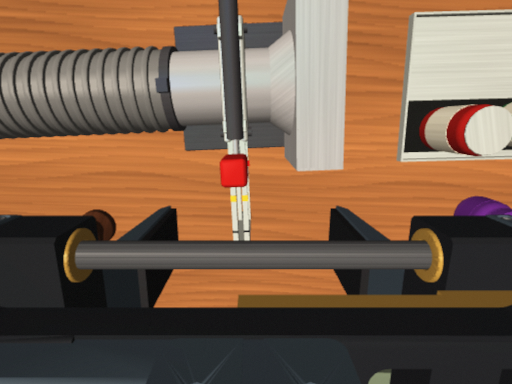

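View pics/p2.png

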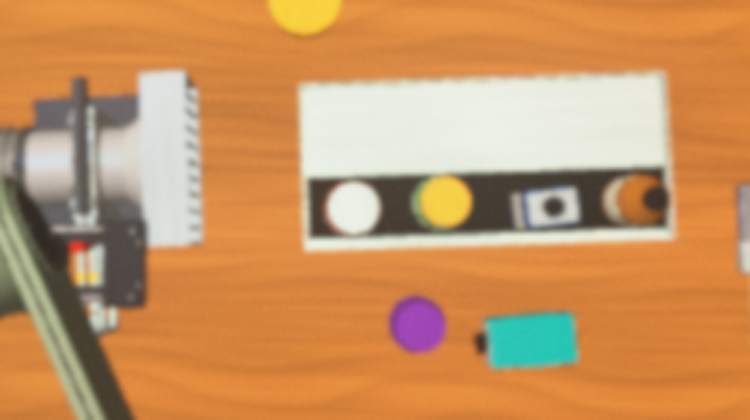

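Run:
```python
from h import *
f=cams.grab_frame("wrist"); cv2.imwrite("pics/q.png",cv2.resize(f["img"][130:250,180:300],(600,600),interpolation=2)[:,:,::-1])
h=cv2.cvtColor(f["img"],cv2.COLOR_RGB2HSV); m=(h[...,0]>22)&(h[...,0]<34)&(h[...,1]>150)&(h[...,2]>150); m[:,:200]=0;m[:,270:]=0;m[230:]=0
ys,xs=np.nonzero(m);print(xs.min(),xs.max(),ys.min(),ys.max()); print("mark",onplane(f,(xs.mean(),ys.mean()),130))
a=onplane(f,(228,5),148);b=onplane(f,(236,135),148);print(a,b,np.degrees(np.arctan2(a[1]-b[1],a[0]-b[0])))
```

```text
231 247 196 201
mark [448.59593944 287.54982601 130.        ]
[638.0091991 300.562717  148.       ] [519.98550923 290.95100545 148.        ] 4.655826630705116
```

View pics/q.png

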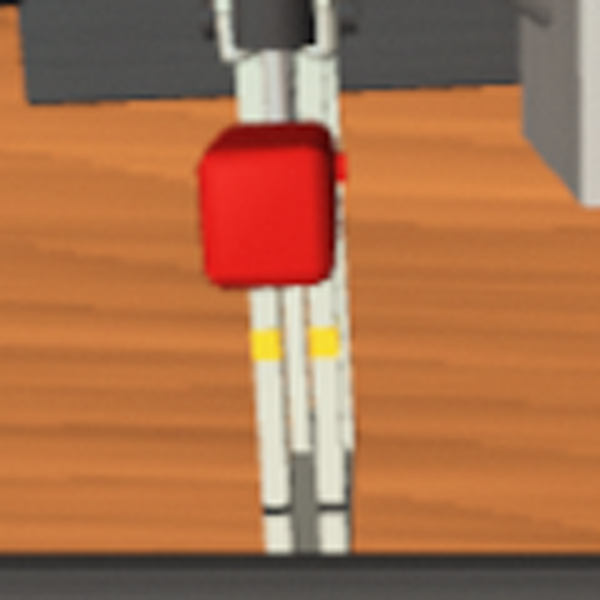

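Request:
{"api": "arm_command", "payload": {
  "deltas": [
    [1, [10, 9, 0], 0.047],
    [1, [19, 17, 0], 0.047],
    [1, [19, 17, -40], 0.047],
    [1, [19, 17, -80], 0.047],
    [1, [19, 17, -110], 0.047],
    [1, [19, 17, -127], 0.047],
    [1, [19, 17, -127], 0.047],
    [1, [19, 17, -127], 0.047]
  ]
}}

```text
time_s: 17.25
ee_pos: [489.0, 291.1, 173.4]
ee_rot: [-170.7, 90.0, 13.9]
force: [0.4, -0.4, 0.2]
gripper_width: 91.2
```

Run:
```python
from h import *
f=cams.grab_frame("wrist"); cv2.imwrite("pics/r.png",f["img"][:,:,::-1]); print(env.state()["ee_pos"])
```

```text
[489.32494453 291.37658709 174.16566357]
```

View pics/r.png

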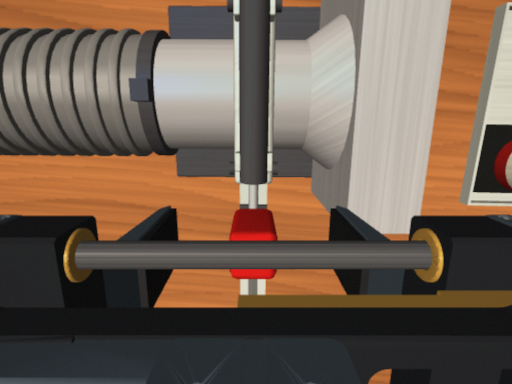

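The grip sits centred between the jaws, at about (253,245). I'll close on it now.

Request:
{"api": "arm_command", "payload": {
  "deltas": [
    [0, [0, 0, 0], 0],
    [0, [0, 0, 0], 0],
    [0, [0, 0, 0], 0],
    [0, [0, 0, 0], 0],
    [0, [0, 0, 0], 0],
    [0, [0, 0, 0], 0],
    [0, [0, 0, 0], 0],
    [0, [0, 0, 0], 0],
    [0, [0, 0, 0], 0],
    [0, [0, 0, 0], 0],
    [0, [0, 0, 0], 0],
    [0, [0, 0, 0], 0]
  ],
  "grip_force": 45
}}

```text
time_s: 18.5
ee_pos: [488.3, 291.2, 172.9]
ee_rot: [-55.7, 90.0, 128.9]
force: [-0.2, -0.5, -1.3]
gripper_width: 23.7
```

Request:
{"api": "arm_command", "payload": {
  "deltas": [
    [0, [-3, 0, 0], 0],
    [0, [-6, 0, 0], 0],
    [0, [-9, -1, 0], 0],
    [0, [-12, -1, 0], 0],
    [0, [-15, -1, 0], 0],
    [0, [-18, -1, 0], 0],
    [0, [-21, -2, 0], 0],
    [0, [-24, -2, 0], 0],
    [0, [-27, -2, 0], 0],
    [0, [-30, -2, 0], 0],
    [0, [-30, -2, 0], 0],
    [0, [-30, -2, 0], 0]
  ]
}}

```text
time_s: 19.7
ee_pos: [460.8, 289.2, 172.9]
ee_rot: [-179.3, 89.7, 5.4]
force: [9.1, 0.0, -5.3]
gripper_width: 24.1
```

Request:
{"api": "arm_command", "payload": {
  "deltas": [
    [0, [-3, 0, 0], 0],
    [0, [-6, 0, 0], 0],
    [0, [-9, -1, 0], 0],
    [0, [-12, -1, 0], 0],
    [0, [-12, -1, 0], 0],
    [0, [-12, -1, 0], 0],
    [0, [-12, -1, 0], 0],
    [0, [-12, -1, 0], 0]
  ]
}}

```text
time_s: 20.5
ee_pos: [449.6, 288.3, 172.9]
ee_rot: [-178.0, 89.6, 6.6]
force: [9.8, 0.2, -5.4]
gripper_width: 24.2
```

Run:
```python
from h import *
f=cams.grab_frame("wrist"); a=f["img"]
fs=cams.grab_frame("scene"); ft=cams.grab_frame("top"); print(env.state()["ee_pos"],env.state()["force"],env.state()["gripper_width"])
o=np.zeros((600,800,3),np.uint8); o[:300,:400]=cv2.resize(a,(400,300)); o[:300,400:]=cv2.resize(fs["img"][160:250,280:400],(400,300),interpolation=2); o[300:,:400]=cv2.resize(ft["img"][150:255,240:380],(400,300),interpolation=2); o[300:,400:]=cv2.resize(fs["img"][150:240,140:260],(400,300),interpolation=2)
cv2.imwrite("pics/s.png",o[:,:,::-1])
```

```text
[449.59347779 288.30472706 172.93892363] [10.47793718 -0.04526299 -5.87304569] 23.556169230063887
```

View pics/s.png

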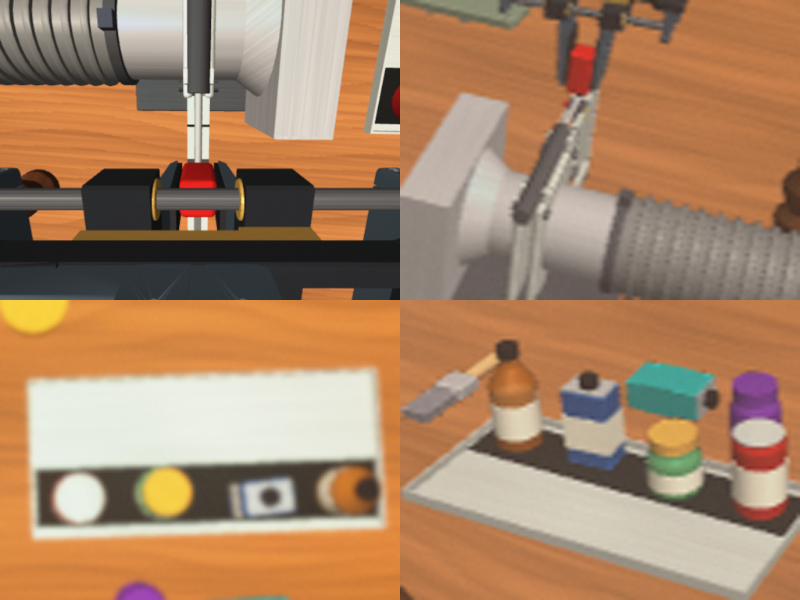

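Request:
{"api": "arm_command", "payload": {
  "deltas": [
    [0, [-1, 0, 0], 0],
    [0, [-1, 0, 0], 0],
    [0, [-1, 0, 0], 0],
    [0, [-1, 0, 0], 0],
    [0, [-1, 0, 0], 0],
    [0, [-1, 0, 0], 0]
  ]
}}

```text
time_s: 21.25
ee_pos: [448.7, 288.2, 172.9]
ee_rot: [-179.0, 89.6, 5.6]
force: [11.2, -0.5, -6.0]
gripper_width: 23.8
```

Run:
```python
from workcell import env
s=env.state(); print(s["ee_pos"],s["force"],s["time_s"]); print(env.job_done())
```

```text
[448.69645542 288.2251106  172.93727828] [11.19781163 -0.47586998 -5.9915085 ] 21.25
the job is handed in; nothing more can be done
None
```

The tin is upright in its gap and the gate is being held half open by the fingers. I handed the job in at 21.25 s; the system gave no verdict.

- **Tin:** I gripped its cap end lightly and tipped it up by swinging it on its lower edge. It slid and lagged, so I lifted it slightly and repeated the move. When the fingers opened it still had a few degrees of lean and settled flat on its own. Afterwards it measured about x = -58, y = -57 mm in the tray frame. The wrist picture was less clear about how upright it was, but the scene and top views show it standing. The neighbours looked unmoved in those views; I did not measure them again.
- **Gate:** I gripped the red handle at 45 N and pulled it about 39.6 mm, measured from the arm's travel. The pull reads 11.2 N, against the 11 N stated for half open. The handle had not slipped in the fingers when I last looked, just before a final 1 mm adjustment.

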